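Print a weight label for the tub on the scale

ROBOT

A 7-joint arm with a two-finger parallel gripper is mounted at the origin on the work surface. World frame = base frame: x ahead of the robot, y to its left, z up, the work surface at z = 0. Lengths are in m, angles in rad, forces in N, time in s.
With the tool pointing down it reaches from about 0.4 to 0.85 m from the base axis. Payload 10.4 kg.
Tool frame: the origin (TCP) lies between the finger pads; the fingertips stand 22 mm ahead of it and the grasp point (between the pads) lies 3 mm ahead of it (r.nose_length is the distance from the TCP to the fingertips, in m); z points along the fingers, y is the line along which they close (so a half turn about z gives the same grasp; the last joint's range is limited). The gripper opens to 87 mm and grips with 3 to 60 N. Pads are 19 mm wide; open, the fingers measure 117 mm over their backs; the gripper's body (75 mm by 190 mm) begins 51 mm behind the grasp point.
Start: joints at [-1.163, 0.332, -0.065, 1.46, 0.022, 1.35, -0.088], TCP at [0.261, 0.568, 0.245] pointing down, gripper open.
Joint ranges: [-2.6, 2.6], [-0.5, 2.12], [-1.47, 1.34], [0.16, 2.42], [-1.27, 4.41], [0.06, 2.06], [-2.6, 2.6]. Speed limits (rad/s): [2.22, 2.22, 2.79, 2.79, 3.14, 3.14, 3.14].

INTERFACE

Orientations are given as a unit quaternion [x, y, z, w].
In Python, from bench import readout, cams, r gives the robot as it stands. The module is installed in compiled form; this text tells all that it offers.
- The arm moves only by the tool step_arm, never from a script. Its argument "deltas" is a list that holds one entry, the list of rows, each a list of 7 numbers: the turn, a rotation vector about the tool's x, y, z in rad, then the shift along the tool's x, y, z in m, then the opening in per cent of the stroke, from 0 (shut) to 100 (fully open). A call has 1 to 20 rows; each row is the pose to reach, as a shift and turn from the pose commanded when the call began, along the tool's axes at that moment; what a row does not reach only later rows make up. A row lasts 1/8 s, in which the tool goes at most 62.5 mm and 10.7 degrees, less where a joint would pass 70% of its speed; a pose out of reach is approached as far as the arm can. A call with a gripper value outside its range is refused whole. The fingers move at their own pace and stop on an object; "squeeze" is the grip in N (left out, the last holds). Time passes only in rows, so rows that repeat a pose let the fingers close. It gives the time, the measured TCP pose, the force, the opening and the grip force at its end, in the units of the state.
- readout.read_state(): the state, without advancing time (a new reading comes with each control period).
- cams.camera(name): name is "scene" or "top" or "wrist"; returns a dict with "img" (384x512x3 uint8, red, green, blue), "fx", "fy", "cx", "cy" (pixels), "origin" and "rotation" of the camera in the world; the wrist camera has in their place "T_tool_cam" (4x4, takes a point from camera to tool coordinates, whose origin is the TCP and whose axes are the flange's). Camera axes: x right, y up, looking along -z (the intrinsics and any distortion apply to the point x, -y, -z); pixel columns grow to the right and rows downward; lengths in m; the calibration is good to about 2 mm. A picture is of the moment at which its call begins: read the wrist's pose just before it. There is no depth.
- r.close_job(): hands the job in; it is judged then, once.
The state is a dict: "time": time; "joint_positions": joint angles; "joint_vel": joint speeds; "joint_torque": joint torques, N m; "ee_pos": TCP position; "eef_rot": TCP orientation; "ft_force": force on the tool from outside, world axes, zero at the start; "torque": the same for the moment, N m; "width": finger opening in m; "grip_force": force on a finger pad.
Only numpy, scipy, OpenCV 4.12 (cv2) and the standard library are available. Lean on these libraries where they do the work, as an engineer would, in place of code of your own. Each camera call takes 0.05 s, during which the arm holds its last target. There are 200 camera calls.

TASK

The tub on the bench scale is ready to be labelled: with a light fingertip press until each key clicks, press the scale's unit key to change the reading to grams, then its hold key to freeze the weight, and then the print key on the label printer beside it. Press no other key, keep off the tub so that the weight stays true, grasp and lift nothing, and leave the printer and the other things on the bench where they stand.

Things in the scene. Friction and masses are not known exactly. Their poses are not given: they have to be found in the camera images.
- scale: Bench portion scale, 262 wide x 300 mm deep, fixed. Steel pan (200 x 270, top at 71 mm) behind; sloped key deck with display and four dark grey keys in a row along its front edge, tops 51 mm above the bench. Robot's left to right: power (round), unit, tare (squares), hold (wide bar). Origin: centre of underside; -x is its front (towards robot within 0.3 rad), +y robot's left. Press under 25 N.
- unit_key (a joint): Unit key: second from the left in the scale's row, square 24 x 24 mm, stands 10 mm proud of the deck, moves square to the deck, which slopes up 0.17 rad away from the front edge. Joint in m: 0 up, clicks at 0.003, stops at 0.005; spring key, about 1 N starts it, 3.2 N reaches the click, 5 N the stop; it springs back.
- unit_key_top (a point): Centre of the unit key's top face (key up); x along the slope away from the scale's front, z out of the key. Power key centre 52 mm to +y, tare key centre 52 mm to -y. Display frame starts 39 mm behind (+x), flush within 2 mm of the deck.
- hold_key (a joint): Hold key: wide bar at the right end of the scale's row, 44 wide x 24 mm deep, stands 10 mm proud of the deck, moves square to the deck, which slopes up 0.17 rad away from the front edge. Joint in m: 0 up, clicks at 0.003, stops at 0.005; spring key, about 1 N starts it, 3.2 N reaches the click, 5 N the stop; it springs back.
- hold_key_top (a point): Centre of the hold key's top face (key up); x along the slope away from the scale's front, z out of the key. Its only neighbour is the tare key, centre 62 mm to +y.
- power_key (a joint): Power key: round, 24 mm across, at the left end of the scale's row. Not to be pressed. Joint in m: 0 up, clicks at 0.003, stops at 0.005; spring key, about 1 N starts it, 3.2 N reaches the click, 5 N the stop; it springs back.
- tare_key (a joint): Tare key: square 24 x 24 mm, third from the left in the scale's row, between unit and hold. Not to be pressed. Joint in m: 0 up, clicks at 0.003, stops at 0.005; spring key, about 1 N starts it, 3.2 N reaches the click, 5 N the stop; it springs back.
- printer: Desktop label printer, 140 wide x 200 deep x 135 mm high, 1.3 kg, loose, left or right of the scale. Flat light key deck at the front (top at 105 mm) with two dark round keys; roll cover behind, 30 mm higher, from 41 mm behind the key centres. Origin: centre of underside; -x is its front (towards robot within 0.3 rad), +y robot's left. Press under 25 N.
- print_key (a joint): Print key: the big round key of the printer, 30 mm across, on the right half of its key deck as seen by the robot, 10 mm proud, moves straight down. Joint in m: 0 up, clicks at 0.003, stops at 0.005; spring key, about 1 N starts it, 3.2 N reaches the click, 5 N the stop; it springs back.
- print_key_top (a point): Centre of the print key's top face (key up), 115 mm above the bench, at x -65, y -32 mm of the printer; x away from the printer's front, z up. Feed key centre 68 mm to +y.
- feed_key (a joint): Feed key: the small round key of the printer, 16 mm across, on the left half of its key deck. Not to be pressed. Joint in m: 0 up, clicks at 0.003, stops at 0.005; spring key, about 1 N starts it, 3.2 N reaches the click, 5 N the stop; it springs back.
- tub: Clear lidded food tub of biscuits with a white lid, 120 x 170 x 55 mm, 0.55 kg, loose on the scale's pan, its top 126 mm above the bench. Its near face is at least 80 mm behind the centres of the scale's keys. Origin: centre of its underside. Not to be touched.
- utensil_pot: Steel pot, 110 mm across and 130 mm high, with a wooden spoon, a scraper and a whisk standing in it up to about 215 mm; loose, on the other side of the scale from the printer. Origin: centre of its underside.
- label_roll: Roll of paper labels lying flat, 90 mm across, 40 mm high, loose, in front of the scale. Origin: centre of its underside.
- scraper: Steel bench scraper with a round black handle, 110 x 150 mm, 22 mm high, lying flat, loose. Origin: centre of its underside.
- palette_knife: Palette knife about 260 mm long, about 25 mm high, lying flat, loose. Origin: middle of its length, underside.
- cups: Stack of white paper cups, 77 mm across, 139 mm high, loose. Origin: centre of its underside.
- spray_bottle: Clear spray bottle with white trigger head, 76 mm across, 223 mm high, loose. Origin: centre of its underside.
- jar: Jar with a steel cap, 72 mm across, 100 mm high, loose. Origin: centre of its underside.

How it is judged:
By the outcome, as a careful person would: the job done as asked, in the order asked, and still so for the second after the job is handed in, with the robot touching nothing.
It also fails if it takes over 56 s, if anything falls off the work surface, if the arm or the gripper's body presses on something with over 40 N, if the wrist force passes 120 N, or if a joint passes its speed limit or range.

## Working session

There is one attempt and no reset: what is moved stays moved. The work goes in short steps, Python scripts to look and compute and a tool call to move; the robot and the scene stay as the last step left them, time stands still between calls to the robot, and variables do not carry over. Pictures are saved under pics/ and viewed, at most 10 in all, crops included, and the job is handed in when it is done.

Besides the shell and the picture viewer there is one more tool, called after "Emit:" by a JSON object that holds its "name" and its "arguments", one argument or row to a line. step_arm: Moves the arm, as the interface text tells. Its arguments: {"type":"object","properties":{"deltas":{"type":"array"},"squeeze":{"type":"number"}},"required":["deltas"]}

```bash
mkdir -p pics; python3 - <<'E'
from bench import readout,cams,r
import cv2,json
s=readout.read_state();print({k:s[k] for k in('time','ee_pos','eef_rot','ft_force','width')},r.nose_length)
for n in('scene','top'):
    c=cams.camera(n);cv2.imwrite(f'pics/{n}0.png',cv2.resize(c['img'][:,:,::-1],(800,600),interpolation=cv2.INTER_CUBIC))
    print(n,{k:v for k,v in c.items() if k!='img'})
E
```

```text
{'time': 0.0, 'ee_pos': array([0.26084711, 0.56757052, 0.24376783]), 'eef_rot': array([ 2.13711407e-01,  9.76896591e-01, -6.88245671e-04, -1.07042146e-04]), 'ft_force': array([-0.09348727,  0.2908541 , -0.54476234]), 'width': 0.08724048636521335} 0.022
scene {'fx': 384.36623274166885, 'fy': 384.36623274166885, 'cx': 254.90494523769283, 'cy': 191.87195068862985, 'origin': array([1.22472606, 0.46972907, 1.27067222]), 'rotation': array([0.14761655, 0.27352932, 0.84789936, 0.42948543])}
top {'fx': 499.8891944568573, 'fy': 499.8891944568573, 'cx': 248.97930393521034, 'cy': 186.05262672683997, 'origin': array([ 0.15275609, -0.02162581,  2.0436305 ]), 'rotation': array([ 0.06891256, -0.06428428, -0.69615544,  0.71167843])}
```

View pics/top0.png

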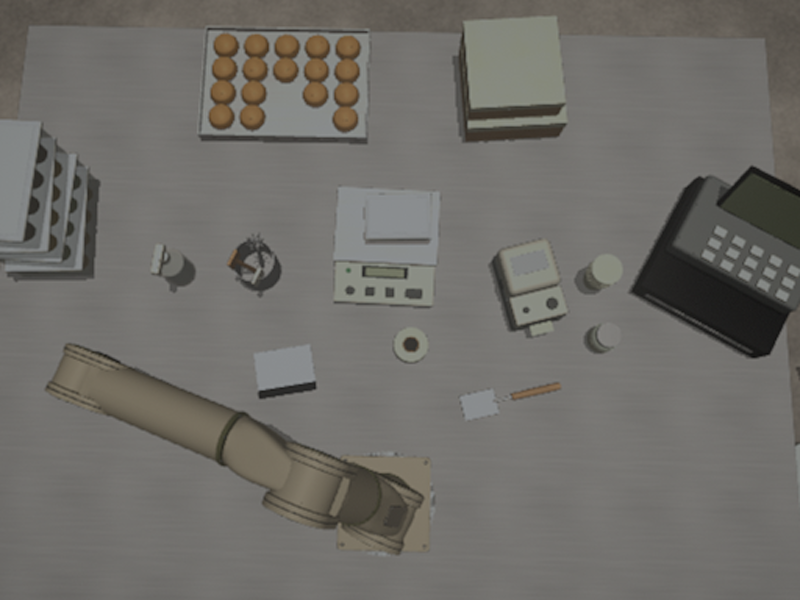

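View pics/scene0.png

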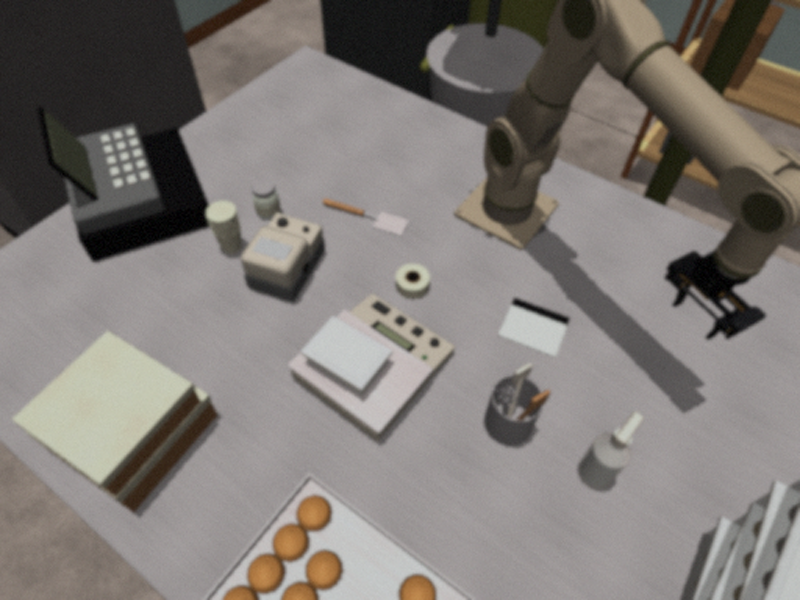

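The top view shows the scale's keys at about (350,290), (369,291), (390,293) and (414,294). The printer's print key is at (552,303) and its feed key at (526,310). The pot is at (255,265) and the label roll at (410,345). Next I turn the key pixels into positions.

```bash
cat > h.py <<'E'
from bench import readout,cams,r
import numpy as np,cv2
from scipy.spatial.transform import Rotation as R
def pose():
    s=readout.read_state();return np.array(s['ee_pos']),R.from_quat(s['eef_rot'])
def campose(name,c,p=None):
    if name!='wrist':return np.array(c['origin']),R.from_quat(c['rotation']).as_matrix()
    T=np.array(c['T_tool_cam']);return p[0]+p[1].apply(T[:3,3]),p[1].as_matrix()@T[:3,:3]
def ray(c,O,M,u,v,z):
    d=M@np.array([(u-c['cx'])/c['fx'],-(v-c['cy'])/c['fy'],-1]);return O+d*(z-O[2])/d[2]
def proj(c,O,M,P):
    q=M.T@(np.array(P)-O);return c['cx']-c['fx']*q[0]/q[2],c['cy']+c['fy']*q[1]/q[2]
E
python3 - <<'E'
from h import *
c=cams.camera('top');O,M=campose('top',c);k=1.5625
for n,u,v,z in[('power',350,290,.051),('unit',369.5,291.5,.051),('tare',390,293,.051),('hold',414,294,.051),('print',552,303,.115),('feed',526,310,.115),('roll',410,345,.04),('pot',255,265,.13),('scrLeft',285,370,.02),('tubfront',397,241,.126)]:
    print(n,ray(c,O,M,u/k,v/k,z).round(4))
p,q=pose();print(q.as_matrix().round(3));w=cams.camera('wrist');print(w['T_tool_cam'].round(3),w['fx'],w['cx'],w['cy'])
E
```

```text
power [0.5327 0.0972 0.051 ]
unit [0.5298 0.0464 0.051 ]
tare [ 0.527  -0.0069  0.051 ]
hold [ 0.5257 -0.0692  0.051 ]
print [ 0.4983 -0.4135  0.115 ]
feed [ 0.4791 -0.3482  0.115 ]
roll [ 0.3939 -0.0613  0.04  ]
pot [0.5764 0.3332 0.13  ]
scrLeft [0.3242 0.2606 0.02  ]
tubfront [ 0.6472 -0.0222  0.126 ]
[[-0.909  0.418 -0.   ]
 [ 0.418  0.909 -0.001]
 [-0.    -0.001 -1.   ]]
[[ 0.     0.968  0.252  0.068]
 [ 1.     0.    -0.     0.   ]
 [-0.     0.252 -0.968 -0.141]
 [ 0.     0.     0.     1.   ]] 335.25489210480185 249.24207219466382 190.96103336412273
```

```bash
cat >> h.py <<'E'
def target_rot(yaw,slope):  # tool x toward robot, y along device y, z into the keys
    return R.from_euler('z',yaw)*R.from_euler('y',-slope)*R.from_matrix(np.array([[-1,0,0],[0,1,0],[0,0,-1.]]))
def delta(P,Q,z_off=0):
    p,q=pose();d=q.inv().apply(np.array(P)-p);print((q.inv()*Q).as_rotvec().round(3),d.round(4))
E
python3 - <<'E'
from h import *
Q=target_rot(-.042,.17)
for P in[(.30,.5,.36),(.50,.0,.36),(.50,.0,.25)]: delta(P,Q)
E
```

```text
[-0.034 -0.168 -0.388] [-0.0638 -0.0453 -0.1159]
[-0.034 -0.168 -0.388] [-0.4543 -0.4161 -0.1156]
[-0.034 -0.168 -0.388] [-0.4543 -0.416  -0.0056]
```

Emit:
{"name": "step_arm", "arguments": {
  "deltas": [
    [[0, 0, 0, -0.02, -0.01, -0.06, 0], [0, 0, -0.1, -0.06, -0.04, -0.115, 0], [0, 0, -0.1, -0.06, -0.04, -0.115, 0], [-0.01, -0.05, -0.2, -0.1, -0.08, -0.116, 0], [-0.02, -0.1, -0.3, -0.14, -0.12, -0.116, 0], [-0.034, -0.168, -0.388, -0.18, -0.16, -0.116, 0], [-0.034, -0.168, -0.388, -0.22, -0.2, -0.116, 0], [-0.034, -0.168, -0.388, -0.26, -0.24, -0.116, 0], [-0.034, -0.168, -0.388, -0.3, -0.28, -0.116, 0], [-0.034, -0.168, -0.388, -0.34, -0.31, -0.116, 0], [-0.034, -0.168, -0.388, -0.38, -0.345, -0.116, 0], [-0.034, -0.168, -0.388, -0.42, -0.385, -0.116, 0], [-0.034, -0.168, -0.388, -0.454, -0.416, -0.116, 0], [-0.034, -0.168, -0.388, -0.454, -0.416, -0.07, 0], [-0.034, -0.168, -0.388, -0.454, -0.416, -0.02, 0], [-0.034, -0.168, -0.388, -0.454, -0.416, -0.006, 0], [-0.034, -0.168, -0.388, -0.454, -0.416, -0.006, 0], [-0.034, -0.168, -0.388, -0.454, -0.416, -0.006, 0]]
  ]
}}

```text
time: 2.45
ee_pos: [0.5008, 0.0007, 0.2524]
eef_rot: [0.021, 0.996, -0.001, 0.086]
ft_force: [0.1, 0.5, 0.8]
width: 0.0003
grip_force: 0.0
```

```bash
python3 - <<'E'
from h import *
p=pose();print(p[0].round(4),p[1].as_matrix().round(3),readout.read_state()['width'])
c=cams.camera('wrist');cv2.imwrite('w1.png',c['img'][:,:,::-1]);cv2.imwrite('pics/w1.png',cv2.resize(c['img'][:,:,::-1],(800,600),interpolation=cv2.INTER_CUBIC))
O,M=campose('wrist',c,p)
for P in[(.5298,.0464,.051),(.5257,-.0692,.051)]:print(np.array(proj(c,O,M,P))*1.5625)
E
```

```text
[0.5008 0.0007 0.2524] [[-0.984  0.042  0.172]
 [ 0.041  0.999 -0.005]
 [-0.172  0.002 -0.985]] 0.0002915250881295523
[459.14937892 255.6044291 ]
[285.08156231 256.72480803]
```

View pics/w1.png

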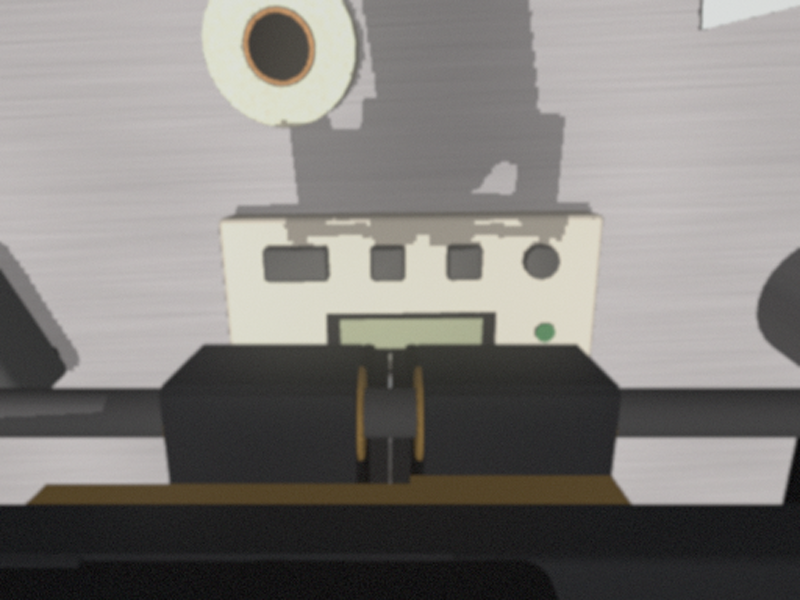

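The wrist view shows the hold key at (296,264), tare at (388,263), unit at (464,263) and power at (541,261). The label roll is clear of them, in front of the scale.

```bash
python3 - <<'E'
from h import *
p=pose();c=cams.camera('wrist');O,M=campose('wrist',c,p);k=1.5625
X={n:ray(c,O,M,u/k,v/k,.051) for n,u,v in[('hold',296,264),('tare',388,263),('unit',464.5,262.5),('power',541,261)]}
for n in X:print(n,X[n].round(4))
d=X['power']-X['hold'];print('yaw',-np.arctan2(d[0],d[1]),np.linalg.norm(d))
Q=target_rot(-np.arctan2(d[0],d[1]),.17);zt=Q.apply([0,0,1])
for n in('unit','hold'):
    for h in(.05,.01,0):print(n,h,end=' ');delta(X[n]-zt*(.022+h),Q)
E
```

```text
hold [ 0.5311 -0.0626  0.051 ]
tare [ 0.533  -0.0011  0.051 ]
unit [0.5348 0.0499 0.051 ]
power [0.5359 0.101  0.051 ]
yaw -0.02942327762768926 0.16367089391783274
unit 0.05 [-0.     0.003 -0.012] [0.0027 0.0504 0.1318]
unit 0.01 [-0.     0.003 -0.012] [0.0028 0.0504 0.1718]
unit 0 [-0.     0.003 -0.012] [0.0029 0.0504 0.1818]
hold 0.05 [-0.     0.003 -0.012] [ 0.0017 -0.0622  0.1317]
hold 0.01 [-0.     0.003 -0.012] [ 0.0018 -0.0622  0.1717]
hold 0 [-0.     0.003 -0.012] [ 0.0019 -0.0622  0.1817]
```

Emit:
{"name": "step_arm", "arguments": {
  "deltas": [
    [[0, 0.003, -0.012, 0.004, 0.0495, 0.05, 0], [0, 0.003, -0.012, 0.004, 0.0495, 0.1, 0], [0, 0.003, -0.012, 0.004, 0.0495, 0.14, 0], [0, 0.003, -0.012, 0.004, 0.0495, 0.165, 0], [0, 0.003, -0.012, 0.004, 0.0495, 0.17, 0], [0, 0.003, -0.012, 0.004, 0.0495, 0.17, 0], [0, 0.003, -0.012, 0.004, 0.0495, 0.17, 0]]
  ]
}}

```text
time: 3.42
ee_pos: [0.5275, 0.0492, 0.0838]
eef_rot: [0.015, 0.996, -0.001, 0.085]
ft_force: [-0.5, -0.1, -0.1]
width: 0.0005
grip_force: 0.0
```

```bash
python3 - <<'E'
from h import *
p=pose();print((p[0]+p[1].apply([0,0,.022])).round(4),np.array(readout.read_state()['ft_force']).round(2))
c=cams.camera('wrist');cv2.imwrite('pics/w2.png',cv2.resize(c['img'][:,:,::-1],(800,600),interpolation=cv2.INTER_CUBIC))
E
```

```text
[0.5312 0.0491 0.0621] [-0.5  -0.08 -0.13]
```

View pics/w2.png

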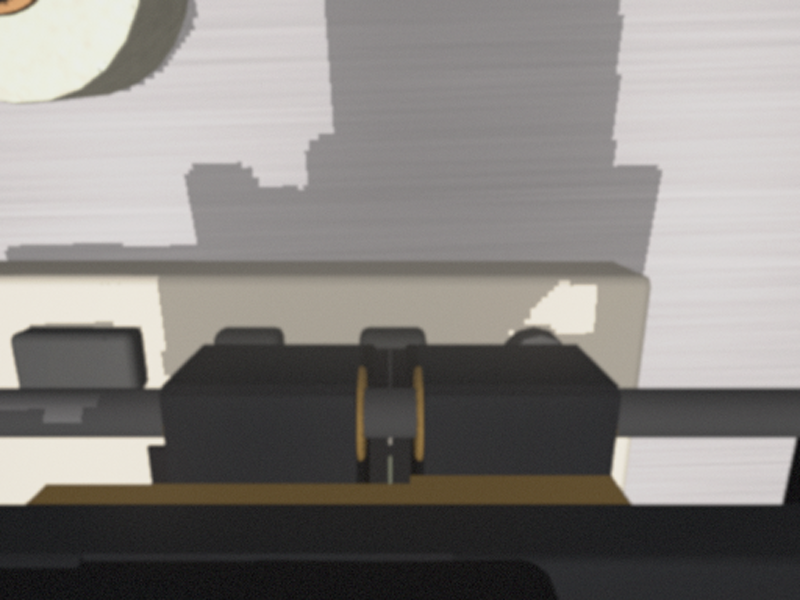

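The unit key is centred sideways under the fingers, at column 393 against 390. I go down slowly.

Emit:
{"name": "step_arm", "arguments": {
  "deltas": [
    [[0, 0, 0, 0, 0, 0.004, 0], [0, 0, 0, 0, 0, 0.008, 0], [0, 0, 0, 0, 0, 0.009, 0], [0, 0, 0, 0, 0, 0.01, 0], [0, 0, 0, 0, 0, 0.01, 0]]
  ]
}}

```text
time: 4.1
ee_pos: [0.5284, 0.0488, 0.0724]
eef_rot: [0.015, 0.996, -0.002, 0.084]
ft_force: [-0.2, -0.1, 0.5]
width: 0.0005
grip_force: 0.0
```

Emit:
{"name": "step_arm", "arguments": {
  "deltas": [
    [[0, 0, 0, 0, 0, 0.001, 0], [0, 0, 0, 0, 0, 0.002, 0], [0, 0, 0, 0, 0, 0.002, 0]]
  ]
}}

```text
time: 4.47
ee_pos: [0.5288, 0.0489, 0.0706]
eef_rot: [0.015, 0.996, -0.002, 0.084]
ft_force: [-0.2, -0.3, 1.9]
width: -0.0001
grip_force: 0.9
```

Emit:
{"name": "step_arm", "arguments": {
  "deltas": [
    [[0, 0, 0, 0, 0, 0.001, 0], [0, 0, 0, 0, 0, 0.002, 0], [0, 0, 0, 0, 0, 0.0025, 0], [0, 0, 0, 0, 0, 0.0025, 0]]
  ]
}}

```text
time: 4.97
ee_pos: [0.5292, 0.0489, 0.0681]
eef_rot: [0.015, 0.996, -0.002, 0.084]
ft_force: [-1.0, -0.4, 4.6]
width: 0.0003
grip_force: 1.9
```

The force of 4.6 N is above the click and below the stop, so the unit key has clicked. I lift, move over to the hold key (52+62 = 114 mm to the right) and look.

Emit:
{"name": "step_arm", "arguments": {
  "deltas": [
    [[0, 0, 0, 0, 0, -0.01, 0], [0, 0, 0, 0, 0, -0.04, 0], [0, 0, 0, 0, -0.04, -0.06, 0], [0, 0, 0, 0, -0.08, -0.06, 0], [0, 0, 0, 0, -0.114, -0.06, 0], [0, 0, 0, 0, -0.114, -0.06, 0], [0, 0, 0, 0, -0.114, -0.06, 0]]
  ]
}}

```text
time: 5.85
ee_pos: [0.5157, -0.064, 0.1275]
eef_rot: [0.015, 0.996, -0.002, 0.083]
ft_force: [0.2, 0.8, -1.0]
width: 0.0004
grip_force: 0.0
```

```bash
python3 - <<'E'
from h import *
p=pose();print((p[0]+p[1].apply([0,0,.022])).round(4),np.array(readout.read_state()['ft_force']).round(2))
c=cams.camera('wrist');cv2.imwrite('pics/w3.png',cv2.resize(c['img'][:,:,::-1],(800,600),interpolation=cv2.INTER_CUBIC))
E
```

```text
[ 0.5193 -0.0642  0.1058] [ 0.21  0.8  -0.98]
```

View pics/w3.png

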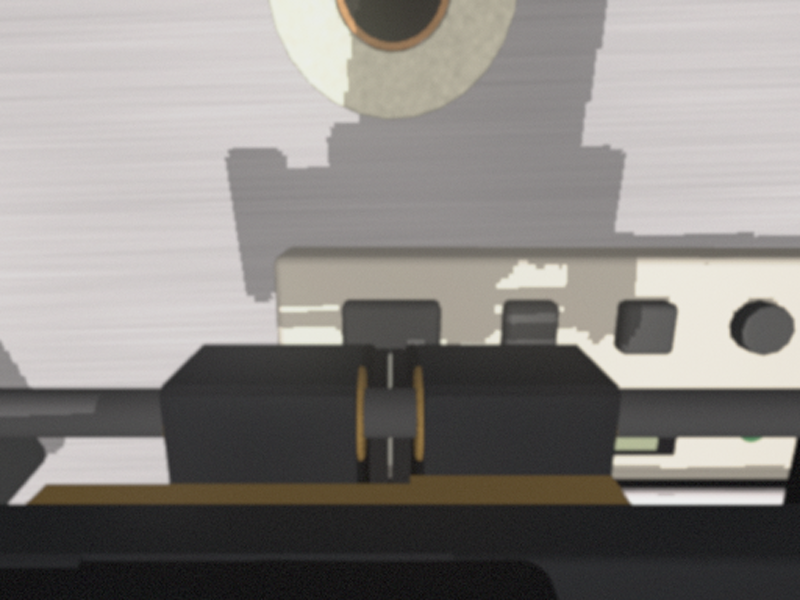

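The hold key spans columns 342–440, so its centre at 391 lines up with the fingers at 390. The same depth as before applies, 60 mm down, so I go to 57 mm and read the force.

Emit:
{"name": "step_arm", "arguments": {
  "deltas": [
    [[0, 0, 0, 0, 0, 0.025, 0], [0, 0, 0, 0, 0, 0.045, 0], [0, 0, 0, 0, 0, 0.053, 0], [0, 0, 0, 0, 0, 0.055, 0], [0, 0, 0, 0, 0, 0.056, 0], [0, 0, 0, 0, 0, 0.057, 0], [0, 0, 0, 0, 0, 0.057, 0]]
  ]
}}

```text
time: 6.78
ee_pos: [0.5256, -0.065, 0.0716]
eef_rot: [0.015, 0.996, -0.002, 0.084]
ft_force: [1.0, 1.0, 1.5]
width: 0.0002
grip_force: 0.6
```

Emit:
{"name": "step_arm", "arguments": {
  "deltas": [
    [[0, 0, 0, 0, 0, 0.001, 0], [0, 0, 0, 0, 0, 0.001, 0]]
  ]
}}

```text
time: 7.02
ee_pos: [0.5258, -0.065, 0.0704]
eef_rot: [0.015, 0.996, -0.002, 0.084]
ft_force: [1.1, 0.4, 1.6]
width: 0.0006
grip_force: 1.0
```

Emit:
{"name": "step_arm", "arguments": {
  "deltas": [
    [[0, 0, 0, 0, 0, 0.001, 0], [0, 0, 0, 0, 0, 0.002, 0], [0, 0, 0, 0, 0, 0.002, 0], [0, 0, 0, 0, 0, 0.002, 0]]
  ]
}}

```text
time: 7.52
ee_pos: [0.526, -0.0651, 0.0684]
eef_rot: [0.015, 0.996, -0.002, 0.084]
ft_force: [1.9, 1.7, 3.4]
width: 0.0004
grip_force: 1.9
```

```bash
python3 - <<'E'
from h import *
s=readout.read_state();print(s['time'],s['ee_pos'],s['ft_force'],s['grip_force'])
for i in range(4):
    cams.camera('top');print(np.array(readout.read_state()['ft_force']).round(2))
E
```

```text
7.525 [ 0.52602153 -0.06506142  0.06836571] [1.87137321 1.74149979 3.40460672] 1.8522804528765846
[1.15 0.82 5.39]
[2.31 1.35 4.26]
[1.8  1.64 4.55]
[2.37 0.45 4.84]
```

The force averages about 4.5 N, which is past the click. I add a hair for certainty and lift clear.

Emit:
{"name": "step_arm", "arguments": {
  "deltas": [
    [[0, 0, 0, 0, 0, 0.0006, 0], [0, 0, 0, 0, 0, 0.0006, 0]]
  ]
}}

```text
time: 7.98
ee_pos: [0.526, -0.0651, 0.0677]
eef_rot: [0.015, 0.996, -0.002, 0.084]
ft_force: [1.6, 0.8, 4.3]
width: 0.0007
grip_force: 2.1
```

Emit:
{"name": "step_arm", "arguments": {
  "deltas": [
    [[0, 0, 0, 0, 0, -0.01, 0], [0, 0, 0, 0, 0, -0.05, 0], [0, 0, 0, 0, 0, -0.1, 0], [0, 0, 0, 0, 0, -0.15, 0], [0, 0, 0, 0, 0, -0.19, 0], [0, 0, 0, 0, 0, -0.19, 0]]
  ]
}}

```text
time: 8.72
ee_pos: [0.4944, -0.0645, 0.2577]
eef_rot: [0.015, 0.996, -0.001, 0.085]
ft_force: [-0.6, 0.1, -0.4]
width: 0.0006
grip_force: 0.0
```

```bash
python3 - <<'E'
from h import *
c=cams.camera('top');cv2.imwrite('pics/t3.png',cv2.resize(c['img'][100:260,180:390,::-1],None,fx=3.75,fy=3.75,interpolation=cv2.INTER_CUBIC))
# print/feed line from first look: feed-print direction gives printer yaw
d=np.array([.4791-.4983,-.3482+.4135]);yaw=-np.arctan2(d[0],d[1]);print('yaw',yaw,np.linalg.norm(d))
Q=target_rot(yaw,0)
for z in (.26,.20):delta((.490,-.40,z),Q)
E
```

```text
yaw 0.28596852985282045 0.06806416090719106
[-0.027  0.167 -0.315] [-0.0069 -0.3357 -0.0031]
[-0.027  0.167 -0.315] [ 0.0031 -0.3357  0.056 ]
```

View pics/t3.png

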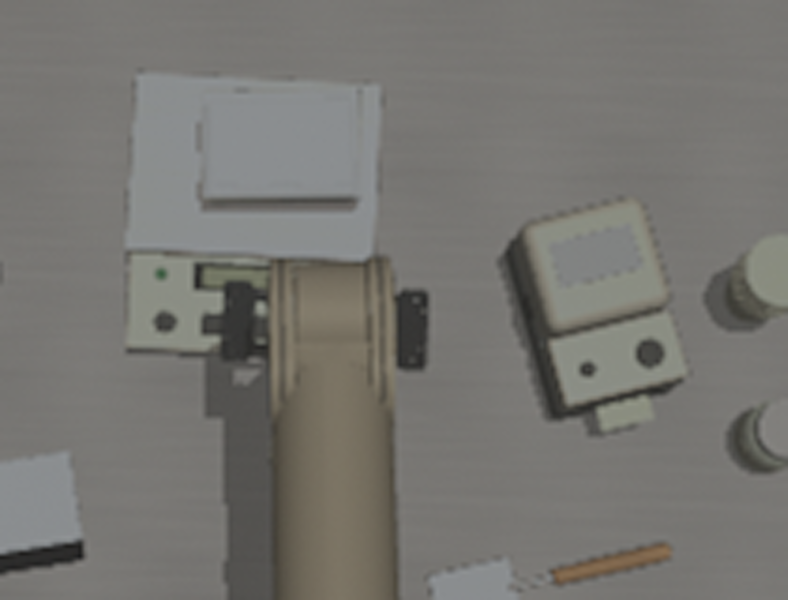

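The tub and the printer stand where they were. The print key is at (650,352) in the crop, and the cups and jar are to its right. I go over the printer now.

Emit:
{"name": "step_arm", "arguments": {
  "deltas": [
    [[0, 0.03, -0.05, 0, -0.04, -0.003, 0], [0, 0.06, -0.1, 0, -0.09, -0.003, 0], [-0.01, 0.09, -0.15, 0, -0.14, -0.003, 0], [-0.015, 0.11, -0.2, 0, -0.19, -0.003, 0], [-0.02, 0.14, -0.25, 0, -0.24, -0.003, 0], [-0.027, 0.167, -0.315, -0.003, -0.29, -0.003, 0], [-0.027, 0.167, -0.315, -0.007, -0.336, -0.003, 0], [-0.027, 0.167, -0.315, -0.007, -0.336, -0.003, 0], [-0.027, 0.167, -0.315, -0.007, -0.336, -0.003, 0]]
  ]
}}

```text
time: 9.9
ee_pos: [0.4882, -0.402, 0.2576]
eef_rot: [-0.14, 0.99, 0.001, -0.002]
ft_force: [-0.4, -0.2, 0.5]
width: 0.0001
grip_force: 0.0
```

```bash
python3 - <<'E'
from h import *
p=pose();print(p[0].round(4),p[1].as_matrix().round(3))
c=cams.camera('wrist');cv2.imwrite('pics/w4.png',cv2.resize(c['img'][:,:,::-1],(800,600),interpolation=cv2.INTER_CUBIC))
E
```

```text
[ 0.4882 -0.402   0.2576] [[-0.961 -0.278 -0.004]
 [-0.278  0.961  0.   ]
 [ 0.004  0.002 -1.   ]]
```

View pics/w4.png

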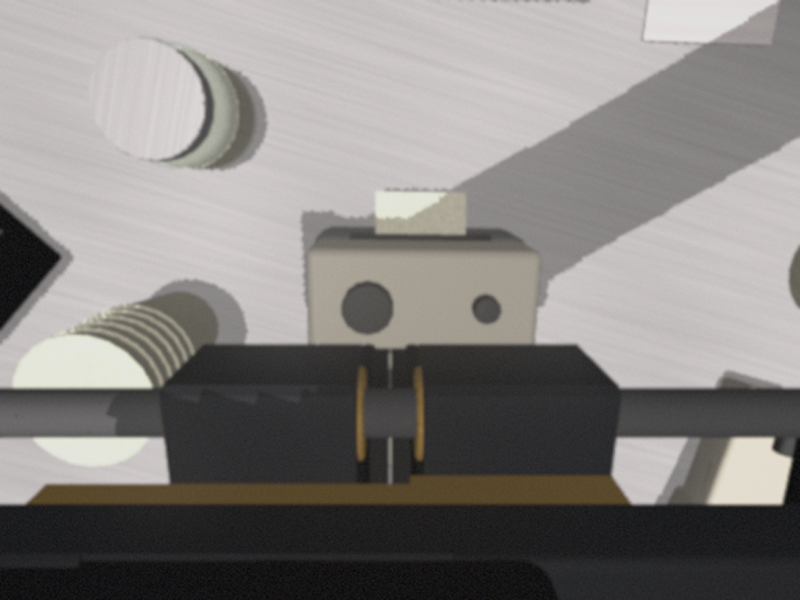

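The wrist view shows the print key at (367,307) and the feed key at (486.5,309). Both are in plain view.

```bash
python3 - <<'E'
from h import *
p=pose();c=cams.camera('wrist');O,M=campose('wrist',c,p);k=1.5625
a=ray(c,O,M,367/k,307/k,.115);b=ray(c,O,M,486.5/k,309/k,.115);d=b-a;yaw=-np.arctan2(d[0],d[1]);print(a,b,yaw,np.linalg.norm(d))
Q=target_rot(yaw,0)
for h in(.015,0):delta(a+[0,0,.022+h],Q)
E
```

```text
[ 0.50249878 -0.40929558  0.115     ] [ 0.48484423 -0.34437723  0.115     ] 0.2655286078968286 0.0672761183691826
[ 0.002 -0.003  0.02 ] [-0.0095 -0.0132  0.1062]
[ 0.002 -0.003  0.02 ] [-0.0096 -0.0133  0.1212]
```

Emit:
{"name": "step_arm", "arguments": {
  "deltas": [
    [[0, 0, 0.02, -0.007, -0.014, 0.04, 0], [0, 0, 0.02, -0.007, -0.014, 0.08, 0], [0, 0, 0.02, -0.007, -0.014, 0.105, 0], [0, 0, 0.02, -0.007, -0.014, 0.112, 0], [0, 0, 0.02, -0.007, -0.014, 0.116, 0], [0, 0, 0.02, -0.007, -0.014, 0.118, 0], [0, 0, 0.02, -0.007, -0.014, 0.118, 0]]
  ]
}}

```text
time: 10.88
ee_pos: [0.5014, -0.4117, 0.1422]
eef_rot: [-0.133, 0.991, -0.001, -0.0]
ft_force: [0.5, 0.3, 0.2]
width: 0.0005
grip_force: 0.0
```

Emit:
{"name": "step_arm", "arguments": {
  "deltas": [
    [[0, 0, 0, 0, 0, 0.001, 0], [0, 0, 0, 0, 0, 0.002, 0], [0, 0, 0, 0, 0, 0.003, 0], [0, 0, 0, 0, 0, 0.003, 0]]
  ]
}}

```text
time: 11.38
ee_pos: [0.501, -0.4115, 0.1383]
eef_rot: [-0.133, 0.991, -0.0, -0.001]
ft_force: [0.2, -0.2, 1.0]
width: 0.0005
grip_force: 0.0
```

Emit:
{"name": "step_arm", "arguments": {
  "deltas": [
    [[0, 0, 0, 0, 0, 0.001, 0], [0, 0, 0, 0, 0, 0.002, 0], [0, 0, 0, 0, 0, 0.002, 0], [0, 0, 0, 0, 0, 0.002, 0]]
  ]
}}

```text
time: 11.88
ee_pos: [0.5011, -0.4116, 0.1365]
eef_rot: [-0.133, 0.991, -0.0, -0.001]
ft_force: [0.1, 0.6, 0.8]
width: 0.0007
grip_force: 0.7
```

Emit:
{"name": "step_arm", "arguments": {
  "deltas": [
    [[0, 0, 0, 0, 0, 0.001, 0], [0, 0, 0, 0, 0, 0.002, 0], [0, 0, 0, 0, 0, 0.002, 0], [0, 0, 0, 0, 0, 0.002, 0]]
  ]
}}

```text
time: 12.38
ee_pos: [0.5011, -0.4116, 0.1345]
eef_rot: [-0.133, 0.991, -0.0, -0.001]
ft_force: [0.1, 0.0, 3.6]
width: 0.0005
grip_force: 1.5
```

```bash
python3 - <<'E'
from h import *
print(pose()[0],readout.read_state()['grip_force'])
for i in range(4):
    cams.camera('top');print(np.array(readout.read_state()['ft_force']).round(2))
E
```

```text
[ 0.50111231 -0.4116022   0.13454187] 1.5441208785341587
[-1.09 -0.42  2.97]
[0.17 0.46 2.34]
[-0.02  0.1   2.99]
[-0.62 -0.29  3.16]
```

Emit:
{"name": "step_arm", "arguments": {
  "deltas": [
    [[0, 0, 0, 0, 0, 0.001, 0], [0, 0, 0, 0, 0, 0.0017, 0], [0, 0, 0, 0, 0, 0.0017, 0], [0, 0, 0, 0, 0, 0.0017, 0]]
  ]
}}

```text
time: 13.08
ee_pos: [0.5011, -0.4116, 0.1328]
eef_rot: [-0.133, 0.991, -0.0, -0.001]
ft_force: [-0.5, 0.2, 4.3]
width: 0.0003
grip_force: 2.2
```

```bash
python3 - <<'E'
from h import *
print(pose()[0],readout.read_state()['grip_force'])
for i in range(4):
    cams.camera('top');print(np.array(readout.read_state()['ft_force']).round(2))
E
```

```text
[ 0.50107877 -0.41160753  0.13278136] 2.226515986112645
[ 0.2  -0.33  4.78]
[-1.09 -0.27  4.24]
[-0.45 -0.61  3.35]
[-0.43 -0.72  4.83]
```

Emit:
{"name": "step_arm", "arguments": {
  "deltas": [
    [[0, 0, 0, 0, 0, -0.01, 0], [0, 0, 0, 0, 0, -0.05, 0], [0, 0, 0, 0, 0, -0.1, 0], [0, 0, 0, 0, 0, -0.14, 0], [0, 0, 0, 0, 0, -0.14, 0], [0, 0, 0, 0, 0, -0.14, 0], [0, 0, 0, 0, 0, -0.14, 0]]
  ]
}}

```text
time: 14.15
ee_pos: [0.5008, -0.411, 0.2713]
eef_rot: [-0.133, 0.991, 0.001, -0.001]
ft_force: [-0.8, -0.4, 0.0]
width: 0.0007
grip_force: 0.0
```

```bash
python3 - <<'E'
from h import *
a=cams.camera('top')['img'];c=cams.camera('scene')['img']
cv2.imwrite('pics/f.png',np.vstack([cv2.resize(a[100:240,190:400,::-1],(450,300),interpolation=cv2.INTER_CUBIC),cv2.resize(c[110:270,130:370,::-1],(450,300),interpolation=cv2.INTER_CUBIC)]))
E
```

```text
(no output)
```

View pics/f.png

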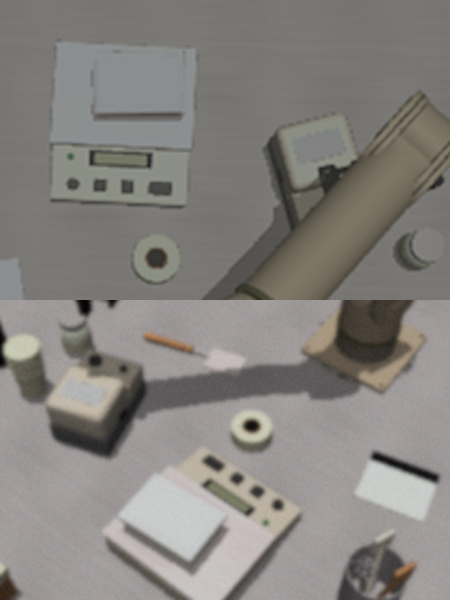

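The two views show everything in place: the scale at (120,125) and printer at (320,160) in the upper one, and the keys up with the arm clear. I hand the job in.

```bash
python3 -c "
from bench import r
print(r.close_job())"
```

```text
the job is handed in; nothing more can be done
None
```

I pressed unit, hold and print once each, in that order, at about 4.3–4.6 N (past the 3.2 N click force). The click is inferred from force and travel, since I couldn't read the displays. The tub and everything else in view stood where they were, the arm was clear, and the job is handed in.

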